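# Free a seized length stop and snug it up on a batten

### The job

The black bar knob on top of the sliding stop of the cutting jig has seized. Break it loose with a short firm twist anticlockwise and back it off a good third of a turn (some 125 degrees or more), then slide the loosened stop against the batten and on until the batten sits snug between the stop and the fixed end block, pressing for a moment firmly enough to feel it bottom out but without ramming it. Leave the knob backed off, let go, and leave the things lying on and beside the jig where they are.

Things in the scene. Friction and masses are not known exactly. Their poses are not given: they have to be found in the camera images.
- jig: fixed plywood board 200 x 380 x 18 mm flat on the table, two wooden rails (14 mm wide, tops 34 mm above the table, 66 mm between) along its own y. Origin: centre of its underside, z up. A wooden end block (94 x 40 mm, top 52 mm above the table) is bolted across its +y end, set anew each time: its inner face lies at y 126 to 154 mm, just where is not measured.
- stop: wooden block 94 mm across the rails x 50 mm along them, sliding along the jig's y; flat top 57 mm above the table, on it a steel collar and stem that carry the knob. Origin 18 mm above the table, straight below the knob's axis; axes as the jig's. Clamped (it holds about 20 N) until the knob has turned some 1.2 rad, then it slides with about 2 N, pushed or dragged by the knob.
- stop_face (a point): middle of the stop's flat face that looks to the batten and end block (the jig's +y), 35 mm above the table, 25 mm from the knob's axis; axes as the jig's
- knob (a joint): knob angle, rad: 0 at the start (tight), growing as it turns anticlockwise seen from above, which loosens it; hard stop at 2.7. It resists with about 0.4 N m at first, fading to under 0.1 N m by 0.45 rad, then turns freely (about 0.05 N m) and stays where it is left.
- knob_grip (a point): point on the knob's vertical axis, 106 mm above the table, inside its grip: an upright black bar 66 mm long, 14 mm thick, from 86 to 118 mm above the table, on a round foot 30 mm across (80 to 86 mm). Axes turn with the knob: x along the bar, y across its thickness, z up. Nothing within 100 mm is as high.
- batten: a loose pale wood batten 58 mm (its x, across the rails) x 120 mm (its y, along them) x 30 mm high, 0.2 to 0.4 kg, lying on the board between the rails, with gaps of 5 to 45 mm to the end block and 40 to 80 mm to the stop; it slides under 1 to 3 N. Origin: centre of its underside.
- offcut: a plain wood offcut 40 x 100 x 20 mm lying on the jig's board, on the +x side of the rails; a bystander, to be left alone. Origin: centre of its underside.
- pencil: a flat carpenter's pencil about 145 x 8 x 7 mm lying on the jig's board, on the -x side of the rails; a bystander, to be left alone. Origin: centre of its underside.
- plane: a wooden hand plane 60 x 200 x 35 mm with an iron standing up to about 72 mm, beyond the jig; a bystander, to be left alone. Origin: centre of its underside.
Mind the look-alikes: they are no part of the job. What is shaped like the batten but blue or pink is not meant.

How it is judged:
On the way, in this order (a step that is already met when the one before it is completed fails the run):
1. the knob is broken loose and turned back at least 2 rad, with the stop not yet up to the batten (value of joint knob above 2 rad and contact force between stop and batten below 0.5 N), for 0.2 s.
2. the stop presses the batten, stopped by the end block, with 4 to 30 N for 0.3 s (contact force between stop and batten between 4 and 30 N and linear speed of batten below 0.005 m/s and y of stop_face in the frame of batten above -0.062 m), for 0.3 s.
At the end, for the whole second after the job is handed in: The batten lies flat and straight between the rails where it was pressed home, against the end block (its middle at least 63 mm along the jig's y), the stop's face within 2 mm of it, the knob still backed off by at least 2 rad, all at rest and released (y of stop_face in the frame of batten between -0.062 and -0.057 m and y of batten in the frame of jig above 0.063 m and angle between the y axis of batten and the y axis of jig, either way round below 0.08 rad and angle between batten's own z axis and vertical below 0.05 rad and x of batten in the frame of jig between -0.008 and 0.008 m and z of batten in the frame of jig below 0.022 m and value of joint knob above 2 rad and linear speed of each of batten, stop below 0.01 m/s); the robot touches nothing.
It fails at once if the batten is rammed (more than 35 N between stop and batten) (contact force between stop and batten above 35 N).
It fails at once if a bystander is shifted by more than 20 mm (distance of any of offcut, pencil, plane from where it was at the start of the episode above 0.02 m).
It also fails if it takes over 58 s, if anything falls off the work surface, if the arm or the gripper's body presses on something with over 40 N, if the wrist force passes 120 N, or if a joint passes its speed limit or range.

### The arm

A 6-joint arm with a two-finger parallel gripper is mounted at the origin on the work surface. World frame = base frame: x ahead of the robot, y to its left, z up, the work surface at z = 0. Lengths are in m, angles in rad, forces in N, time in s.
With the tool pointing down it reaches from about 0.425 to 0.95 m from the base axis. Payload 3.5 kg.
Tool frame: the origin (TCP) lies midway between the tips of the shut fingers; the grasp point (between the pads) lies 19 mm behind it; x points along the fingers, y is the direction in which the jaws open and shut, and the axes are right-handed (so a half turn about x gives the same grasp; the last joint's range is limited). The gripper opens to 85 mm and grips with 20 to 120 N. Pads are 22 mm wide; open, the fingers measure 114 mm over their backs; the gripper's body (76 mm by 85 mm) begins 54 mm behind the grasp point. The pads swing forward as they close: fully open they stand 13 mm farther back than shut.
Start: joints at [1.199, 0.286, 1.577, -0, 1.279, -0.15], TCP at [0.148, 0.658, 0.231] pointing down, gripper open.
Joint ranges: [-2.77, 2.77], [-0.9, 2.22], [0.21, 2.48], [-1.53, 4.67], [0.24, 2.81], [-2.84, 2.84]. Speed limits (rad/s): [2.79, 2.79, 3.14, 3.14, 3.14, 3.14].

### API

Orientations are given as a unit quaternion [x, y, z, w].
In Python, from plant import sensors, optics, ctrl gives the robot as it stands.
- The arm moves only by the tool arm_command, never from a script. Its argument "increments" is a list that holds one entry, the list of rows, each a list of 4 numbers: the shift along the tool's x, y, z in cm, then the turn about the tool's x in rad. A call has 1 to 20 rows; each row shifts and turns the commanded pose from where the row before left it, along the tool's axes as they then stand; what a row does not reach is not made up. A row lasts 1/8 s, in which the tool goes at most 62.5 mm and 10.7 degrees, less where a joint would pass 70% of its speed; a pose out of reach is approached as far as the arm can. A call with a gripper value outside its range is refused whole. "grip" is the finger opening in cm, from 0 to 8.54, set as the call begins (left out, the last holds). The fingers move at their own pace and stop on an object; "grip_force" is the grip in N (left out, the last holds). Time passes only in rows, so rows that do not move let the fingers close. It gives the time, the measured TCP pose, the force and the opening at its end, in the units of the state.
- sensors.get_state(): the state, without advancing time (a new reading comes with each control period).
- optics.read_camera(name): name is "side" or "top"; returns the picture (480x640x3 uint8, blue, green, red); there is no depth.
- optics.camera_model(name): a dict with "camera_matrix" (3x3 intrinsics, pixels), "dist" ([k1, k2, p1, p2, k3] as OpenCV has them; the pictures are not rectified), "world_from_camera" (4x4, takes a point from camera to world coordinates). Camera axes: x right, y up, looking along -z (the intrinsics and any distortion apply to the point x, -y, -z); pixel columns grow to the right and rows downward; lengths in m; the calibration is good to about 2 mm. A picture is of the moment at which its call begins. camera_model takes no time and is no camera call.
- ctrl.sign_off(): hands the job in, once; it reports no verdict.
Trained networks look in the newest picture that a camera, given by its name, has taken for a name from the list of things; names that differ only in an ending like _2 or _b are one class to them, and where a whole thing is asked for, a point or a joint stands for the part that bears it (a point fixed in the world has none). Each returns a list of dicts, best first, with "conf" (0 to 1); they miss things now and then, are a little off and sometimes report something else, mostly with a low value. They report only what shows in the picture. A call takes as long as a camera call. They do not tell look-alikes from the thing itself.
- optics.boxes_of(camera, query): "at" ([row, column] in pixels, amid what is visible of it).
- optics.place_of(camera, query): "at" ([row, column] in pixels: a listed point, or the origin of a listed thing).
The state is a dict: "time": time; "qpos": joint angles; "dq": joint speeds; "joint_efforts": joint torques, N m; "eef_pos": TCP position; "tcp_rot": TCP orientation; "contact_force": force on the tool from outside, world axes, zero at the start; "wrist_torque": the same for the moment, N m; "opening": opening from 0.0 (shut) to 1.0 (fully open).
Only numpy, scipy, OpenCV 4.12 (cv2) and the standard library are available. Lean on these libraries where they do the work, as an engineer would, in place of code of your own. Each camera call takes 0.05 s, during which the arm holds its last target.

## Working session

There is one attempt and no reset: what is moved stays moved. The work goes in short steps, Python scripts to look and compute and a tool call to move; the robot and the scene stay as the last step left them, time stands still between calls to the robot, and variables do not carry over. Pictures are saved under pics/ and viewed, and the job is handed in when it is done.

Besides the shell and the picture viewer there is one more tool, called after ">>>" by a JSON object that holds its "fn" and its "kwargs", one argument or row to a line. arm_command: Moves the arm, as the interface text tells. Its arguments: {"type":"object","properties":{"increments":{"type":"array","items":{"type":"array","items":{"type":"array","items":{"type":"number"}}}},"grip":{"type":"number"},"grip_force":{"type":"number"}},"required":["increments"]}

```bash
mkdir -p pics; cat > h.py <<'E'
import numpy as np, cv2
from plant import sensors, optics, ctrl
def ray(cam,rc):
    m=optics.camera_model(cam);K=np.array(m["camera_matrix"]);d=np.array(m["dist"]);T=np.array(m["world_from_camera"])
    p=cv2.undistortPoints(np.array([[[rc[1],rc[0]]]],float),K,d)[0,0]
    v=T[:3,:3]@np.array([p[0],-p[1],-1]);return T[:3,3],v
def atz(cam,rc,z):
    o,v=ray(cam,rc);return o+v*(z-o[2])/v[2]
def proj(cam,P):
    m=optics.camera_model(cam);K=np.array(m["camera_matrix"]);d=np.array(m["dist"]);T=np.array(m["world_from_camera"])
    c=(np.asarray(P,float).reshape(-1,3)-T[:3,3])@T[:3,:3];c=c*[1,-1,-1]
    return cv2.projectPoints(c,np.zeros(3),np.zeros(3),K,d)[0][:,0]
E
python3 - <<'E'
from h import *
np.set_printoptions(precision=4,suppress=True)
for c in("side","top"):
    cv2.imwrite(f"pics/{c}0.png",optics.read_camera(c))
    print(c,np.array(optics.camera_model(c)["world_from_camera"])[:3])
Z=dict(jig=0,stop=.018,stop_face=.035,knob_grip=.106,batten=.018,offcut=.018,pencil=.018,plane=0)
for c in("side","top"):
  for q in Z:
    for r in optics.place_of(c,q)[:3]:
        print(c,q,r["conf"],r["at"],atz(c,r["at"],Z[q]))
print(sensors.get_state())
E
```

```text
side [[-0.7481  0.5044 -0.4312  0.1345]
 [-0.6634 -0.5562  0.5005  0.5734]
 [ 0.0126  0.6605  0.7507  0.8025]]
top [[-0.0089  0.9935 -0.1133  0.4327]
 [-0.9999 -0.008   0.0083  0.1081]
 [ 0.0073  0.1133  0.9935  0.8479]]
side jig 0.95 [240.9, 323.1] [0.5702 0.0401 0.    ]
side stop 0.97 [209.7, 363.7] [ 0.5545 -0.0578  0.018 ]
side stop_face 0.61 [212.0, 357.1] [ 0.5507 -0.0313  0.035 ]
side knob_grip 0.66 [171.8, 370.2] [ 0.5566 -0.0679  0.106 ]
side batten 0.8 [249.8, 300.9] [0.5759 0.094  0.018 ]
side batten 0.79 [407.6, 338.6] [0.3387 0.2741 0.018 ]
side batten 0.78 [270.6, 467.5] [ 0.3327 -0.0638  0.018 ]
side offcut 0.84 [216.8, 286.6] [0.6493 0.053  0.018 ]
side offcut 0.45 [239.0, 323.8] [0.5625 0.0478 0.018 ]
side pencil 0.6 [252.8, 366.2] [0.4861 0.0219 0.018 ]
side plane 0.69 [188.2, 281.8] [ 0.7215 -0.0091 -0.    ]
top jig 0.75 [228.0, 355.0] [0.5679 0.0362 0.    ]
top stop 0.83 [235.9, 411.4] [ 0.5504 -0.0607  0.018 ]
top stop_face 0.78 [230.3, 399.2] [ 0.5578 -0.0365  0.035 ]
top knob_grip 0.76 [228.9, 420.6] [ 0.5489 -0.0577  0.106 ]
top knob_grip 0.29 [274.9, 367.7] [
[... 180 characters left out ...]
8 ]
top offcut 0.89 [181.8, 340.8] [0.6478 0.0613 0.018 ]
top pencil 0.94 [276.0, 370.0] [0.4811 0.0133 0.018 ]
top pencil 0.44 [229.4, 421.0] [ 0.5618 -0.078   0.018 ]
top plane 0.85 [147.1, 379.6] [ 0.7171 -0.0116  0.    ]
{'time': 0.9, 'qpos': array([ 1.199 ,  0.2863,  1.5767, -0.    ,  1.2786, -0.15  ]), 'dq': array([ 0.0004, -0.0004, -0.0008, -0.0001,  0.0006, -0.    ]), 'joint_efforts': array([ -0.0002, -40.5963, -29.2942,  -0.0001,   0.0004,   0.    ]), 'eef_pos': array([0.1485, 0.6585, 0.2313]), 'tcp_rot': array([ 0.0783,  0.7028, -0.0782,  0.7028]), 'contact_force': array([ 0.0405, -0.4012, -0.2438]), 'wrist_torque': array([ 0.0279,  0.0415, -0.0285]), 'opening': 1.0002850607290221}
```

View pics/top0.png

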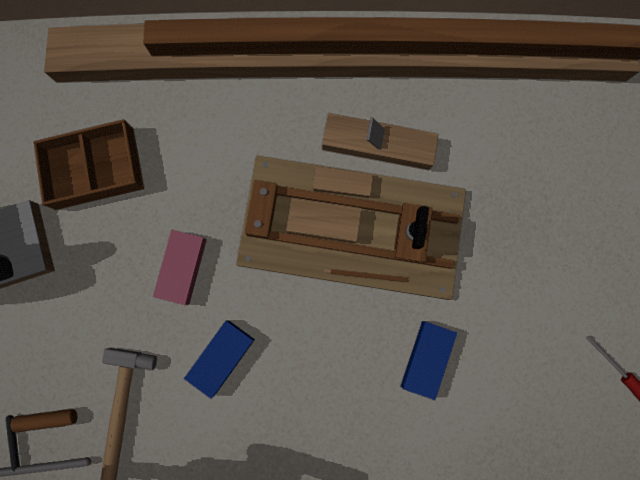

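View pics/side0.png

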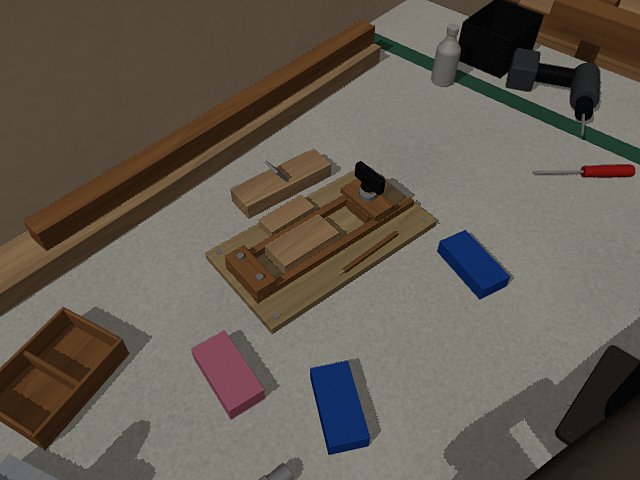

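The top view shows the jig in the middle, with the end block on the left at (209,262), the batten at (222,322), the stop at (232,412) and the black knob at (229,420). I'll zoom in to get the jig axis and the bar angle.

```bash
python3 - <<'E'
from h import *
a=cv2.imread("pics/top0.png")[140:310,225:480]; cv2.imwrite("pics/topz.png",cv2.resize(cv2.convertScaleAbs(a,alpha=1.8),(765,510),interpolation=cv2.INTER_CUBIC))
b=cv2.imread("pics/side0.png")[140:260,320:460]; cv2.imwrite("pics/sidez.png",cv2.resize(cv2.convertScaleAbs(b,alpha=2.2),(700,600),interpolation=cv2.INTER_CUBIC))
E
```

```text
(no output)
```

View pics/topz.png

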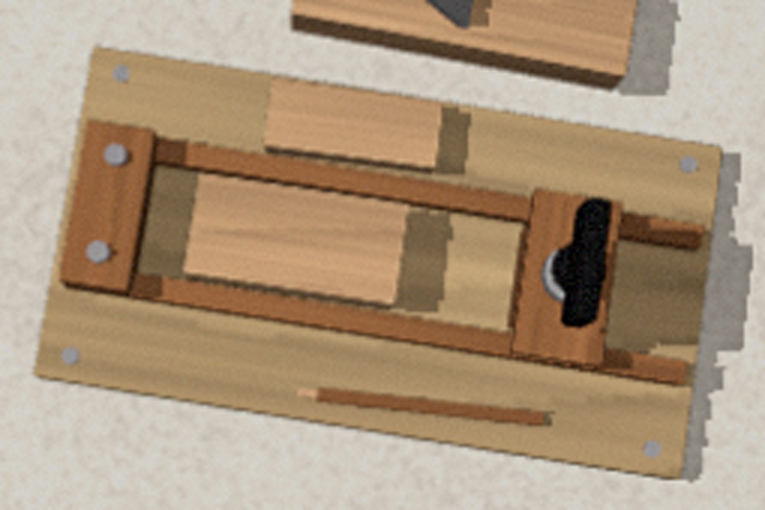

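View pics/sidez.png

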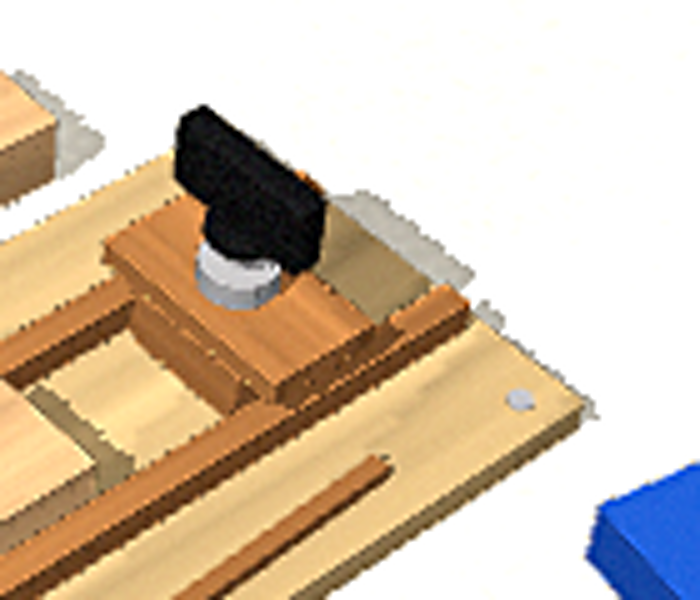

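```bash
cat >> h.py <<'E'
from scipy.optimize import minimize, least_squares
def box_pts(x,y,th,L,W,z0,z1):
    c,s=np.cos(th),np.sin(th)
    return np.array([[x+c*a*L/2-s*b*W/2,y+s*a*L/2+c*b*W/2,z] for a in(-1,1) for b in(-1,1) for z in(z0,z1)])
def knob_mask(cam,img,x,y,r=45):
    u=proj(cam,[x,y,.1])[0]; m=(img.max(axis=2)<30).astype(np.uint8)
    k=np.zeros_like(m);cv2.circle(k,(int(u[0]),int(u[1])),r,1,-1);m=m*k
    n,l,s,_=cv2.connectedComponentsWithStats(m);
    i=1+np.argmax(s[1:,4]);return (l==i).astype(np.uint8)
def fit_knob(imgs,x,y,th0s,z0=.086,z1=.118,ms=None):
    ms=ms or {c:knob_mask(c,imgs[c],x,y) for c in imgs}
    S=8
    def cost(p):
        t=0
        for c in ms:
            off=list(ms[c].nonzero());r0,c0=off[0].min()-10,off[1].min()-10
            h=off[0].max()-r0+10;w=off[1].max()-c0+10
            big=cv2.resize(ms[c][r0:r0+h,c0:c0+w],None,fx=S,fy=S,interpolation=cv2.INTER_NEAREST)
            m=np.zeros_like(big)
            f=np.array([[p[0]+.015*np.cos(a),p[1]+.015*np.sin(a),z] for a in np.arange(0,6.3,.3) for z in(.080,.086)])
            for P in(box_pts(p[0],p[1],p[2],.066,.014,z0,z1),f):
                u=(proj(c,P)-[c0-.5,r0-.5])*S
                cv2.fillConvexPoly(m,cv2.convexHull(u.astype(np.int32)),1)
            t+=(m!=big).sum()/S/S
        return t
    best=None
    for t0 in th0s:
        r=minimize(cost,[x,y,t0],method="Nelder-Mead",options=dict(initial_simplex=[[x,y,t0],[x+.008,y,t0],[x,y+.008,t0],[x,y,t0+.2]],xatol=1e-4,fatol=.1))
        if best is None or r.fun<best.fun:best=r
    return best.x,best.fun,{c:int(ms[c].sum()) for c in ms}
E
python3 - <<'E'
from h import *
np.set_printoptions(precision=4,suppress=True)
P=np.array([[95,47],[721,148],[681,478],[36,376]])/3+[225,140]
W=np.array([atz("top",(p[1],p[0]),.018) for p in P]); 
print(W)
print("lens",np.linalg.norm(W-np.roll(W,-1,0),axis=1), "ctr",W.mean(0))
d=(W[0]-W[1])+(W[3]-W[2]); print("y axis ang",np.arctan2(d[1],d[0]))
e=(W[0]-W[3])+(W[1]-W[2]); print("x axis ang",np.arctan2(e[1],e[0]))
im={c:cv2.imread(f"pics/{c}0.png") for c in("side","top")}
for s in (im,{"top":im["top"]},{"side":im["side"]}):
    print(fit_knob(s,.553,-.062,[-.5,0,.5]))
# block/batten/stop features along y
yh=d/np.linalg.norm(d);c=W.mean(0)
for n,p,z in[("block L",(140,212),.052),("batten far",(190,225),.048),("batten near",(400,255),.048),("stop face",(523,270),.057),("stop back",(612,282),.057)]:
    w=atz("top",(p[1]/3+140,p[0]/3+225),z);print(n,(w-c)@yh)
E
```

```text
[[ 0.6967  0.2103  0.018 ]
 [ 0.6334 -0.1602  0.018 ]
 [ 0.4393 -0.1282  0.018 ]
 [ 0.5014  0.2429  0.018 ]]
lens [0.3758 0.1967 0.3762 0.198 ] ctr [0.5677 0.0412 0.018 ]
y axis ang 1.4032511905144118
x axis ang -0.164483211204969
(array([ 0.5512, -0.0578, -0.2127]), np.float64(183.6875), {'side': 612, 'top': 539})
(array([ 0.5523, -0.0579, -0.1988]), np.float64(95.6875), {'top': 539})
(array([ 0.5517, -0.059 , -0.2477]), np.float64(76.375), {'side': 612})
block L 0.14066398294223087
batten far 0.11214939233468159
batten near -0.006897991185220355
stop face -0.07513060793459617
stop back -0.12521120358624072
```

```bash
python3 - <<'E'
from h import *
from scipy.spatial.transform import Rotation as R
np.set_printoptions(precision=4,suppress=True)
s=sensors.get_state();M=R.from_quat(s["tcp_rot"]).as_matrix();print(M)
print("psi y",np.arctan2(M[1,1],M[0,1]))
print("to tgt in tool cm",M.T@(np.array([.5515,-.058,.2])-s["eef_pos"])*100)
E
```

```text
[[ 0.      0.22    0.9755]
 [ 0.      0.9755 -0.22  ]
 [-1.      0.      0.    ]]
psi y 1.3489786056872042
to tgt in tool cm [  3.1325 -61.0245  55.0787]
```

>>> {"fn": "arm_command", "kwargs": {
  "increments": [
    [[0,0,5,0],[0,0,5,0],[0,0,5,0],[0,0,5,0],[0,-4.36,2.5,0],[0,-4.36,2.5,0],[0,-4.36,2.5,0],[0,-4.36,2.5,0],[0,-4.36,2.5,0],[0,-4.36,2.5,0],[0,-4.36,2.5,0],[0,-4.36,2.5,0],[0,-4.36,2.5,0],[0,-4.36,2.5,0],[0,-4.36,2.5,0],[0,-4.36,2.5,0],[0,-4.36,2.5,0],[0,-4.36,2.5,0]]
  ],
  "grip": 5
}}

```text
time: 3.15
eef_pos: [0.5511, -0.0597, 0.2317]
tcp_rot: [0.078, 0.702, -0.078, 0.703]
contact_force: [1.2, 0.3, -0.3]
opening: 0.584
```

>>> {"fn": "arm_command", "kwargs": {
  "increments": [
    [[0,0,0,0.17],[0,0,0,0.17],[0,0,0,0.17],[0,0,0,0.17],[0,0,0,0.17],[0,0,0,0.17],[0,0,0,0.17],[0,0,0,0.17],[0,0,0,0.17],[0,0,0,0.17],[0,0,0,0.17],[0,0,0,0.17],[0,0,0,0.17],[0,0,0,0.17],[0,0,0,0.17],[0,0,0,0.17],[0,0,0,0.17],[0,0,0,0.17],[0,0,0,0.07]]
  ]
}}

```text
time: 5.52
eef_pos: [0.5507, -0.058, 0.2315]
tcp_rot: [0.703, -0.075, -0.703, -0.075]
contact_force: [0.1, 0.3, -0.4]
opening: 0.589
```

```bash
cat >> h.py <<'E'
from scipy.spatial.transform import Rotation as R
def stat(tgt=None):
    np.set_printoptions(precision=4,suppress=True)
    s=sensors.get_state();M=R.from_quat(s["tcp_rot"]).as_matrix()
    print("t",s["time"],"pos",s["eef_pos"],"q6",s["qpos"][5],"psi",np.arctan2(M[1,1],M[0,1]),"down",M[:,0],"F",s["contact_force"],"T",s["wrist_torque"],"open",s["opening"])
    yh=np.array([np.cos(1.404),np.sin(1.404),0]);print("yhat in tool",M.T@yh,"F along y",s["contact_force"]@yh)
    if tgt is not None: print("to tgt cm",M.T@(np.array(tgt)-s["eef_pos"])*100)
E
python3 - <<'E'
from h import *
stat([.5515,-.0583,.090])
for c in("side","top"): cv2.imwrite(f"pics/{c}1.png",optics.read_camera(c))
E
```

```text
t 5.525 pos [ 0.5507 -0.058   0.2315] q6 1.4958011080937808 psi -1.7839370164364776 down [ 0.0002 -0.0001 -1.    ] F [ 0.0941  0.2601 -0.4286] T [ 0.0178  0.0162 -0.0009] open 0.5892234971909565
yhat in tool [-0.0001 -0.9989  0.0463] F along y 0.27211447445294346
to tgt cm [14.1451  0.0124 -0.0799]
```

View pics/side1.png

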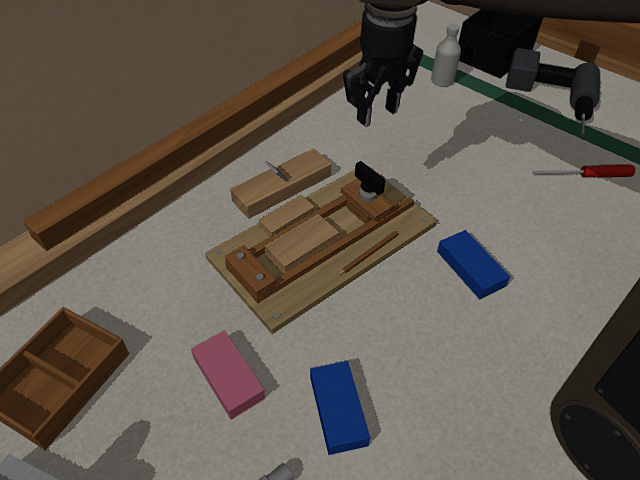

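The gripper is above the knob: fingers at (105,380), knob at (180,368), with the bar running between them. Next I descend.

>>> {"fn": "arm_command", "kwargs": {
  "increments": [
    [[4,0,-0.1,0],[4,0,0,0],[3,0,0,0],[2,0,0,0],[1.1,0,0,0],[0,0,0,0]]
  ]
}}

```text
time: 6.38
eef_pos: [0.5513, -0.0581, 0.0898]
tcp_rot: [-0.703, 0.074, 0.704, 0.074]
contact_force: [0.3, 0.2, 0.7]
opening: 0.584
```

```bash
python3 - <<'E'
from h import *
stat([.5515,-.0583,.090])
a=optics.read_camera("side")[60:240,280:490]
b=optics.read_camera("top")[140:310,325:525]
cv2.imwrite("pics/s2.png",np.hstack([cv2.resize(cv2.convertScaleAbs(i,alpha=2),(400,400)) for i in(a,b)]))
E
```

```text
t 6.375 pos [ 0.5513 -0.0581  0.0898] q6 1.4924751514570829 psi -1.7804250979849545 down [-0.0013  0.0003 -1.    ] F [0.3452 0.1977 0.6856] T [ 0.0345  0.0244 -0.0067] open 0.5842935671254483
yhat in tool [ 0.0001 -0.9991  0.0428] F along y 0.2523091980885038
to tgt cm [-0.0179  0.0174 -0.0192]
```

View pics/s2.png

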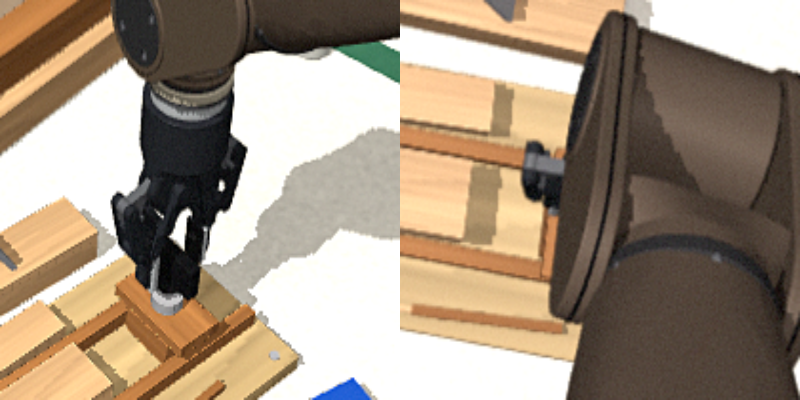

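The fingers sit on either side of the bar, at about (160,250) in the left crop. Closing now.

>>> {"fn": "arm_command", "kwargs": {
  "increments": [
    [[0,0,0,0],[0,0,0,0],[0,0,0,0],[0,0,0,0],[0,0,0,0],[0,0,0,0]]
  ],
  "grip": 0.6,
  "grip_force": 80
}}

```text
time: 7.22
eef_pos: [0.5523, -0.0583, 0.0914]
tcp_rot: [0.704, -0.074, -0.703, -0.073]
contact_force: [-1.1, 1.0, 6.2]
opening: 0.151
```

```bash
python3 -c "
from h import *
stat([.5515,-.0583,.090])"
```

```text
t 7.225 pos [ 0.5523 -0.0583  0.0914] q6 1.4918920546429755 psi -1.779348089105193 down [ 0.0011 -0.0007 -1.    ] F [-1.1459  0.9993  6.1933] T [0.1889 0.1814 0.6621] open 0.15076319893492895
yhat in tool [-0.0005 -0.9991  0.0417] F along y 0.7951665062296125
to tgt cm [0.139  0.0192 0.0732]
```

Gripped at about 13 mm. Now the twist, anticlockwise, which is a negative turn about tool x.

>>> {"fn": "arm_command", "kwargs": {
  "increments": [
    [[0,0,0,-0.08],[0,0,0,-0.1],[0,0,0,-0.1],[0,0,0,-0.1],[0,0,0,-0.12],[0,0,0,0]]
  ]
}}

```text
time: 7.98
eef_pos: [0.5523, -0.0585, 0.0914]
tcp_rot: [0.7, 0.102, -0.699, 0.102]
contact_force: [-1.0, 0.7, 4.5]
opening: 0.149
```

```bash
python3 -c "
from h import *
stat([.5515,-.0583,.090])"
```

```text
t 7.975 pos [ 0.5523 -0.0585  0.0914] q6 0.993681636865185 psi -1.2820810722219207 down [ 0.0014 -0.0003 -1.    ] F [-0.9803  0.6892  4.4907] T [0.0528 0.203  0.0374] open 0.14928757605051604
yhat in tool [-0.0001 -0.898  -0.4399] F along y 0.51683388786806
to tgt cm [ 0.1363 -0.0462  0.0694]
```

>>> {"fn": "arm_command", "kwargs": {
  "increments": [
    [[0,0,0,-0.15],[0,0,0,-0.15],[0,0,0,-0.15],[0,0,0,-0.15],[0,0,0,-0.15],[0,0,0,-0.15],[0,0,0,-0.15],[0,0,0,-0.15],[0,0,0,-0.15],[0,0,0,-0.15],[0,0,0,-0.15],[0,0,0,-0.15],[0,0,0,-0.15],[0,0,0,0],[0,0,0,0],[0,0,0,0]]
  ]
}}

```text
time: 9.98
eef_pos: [0.5532, -0.0589, 0.0913]
tcp_rot: [0.309, 0.635, -0.309, 0.638]
contact_force: [5.3, -2.5, 3.8]
opening: 0.15
```

```bash
python3 - <<'E'
from h import *
stat([.5515,-.0583,.090])
a=optics.read_camera("side")[60:240,280:490]
b=optics.read_camera("top")[140:310,325:525]
cv2.imwrite("pics/s3.png",np.hstack([cv2.resize(cv2.convertScaleAbs(i,alpha=2),(400,400)) for i in(a,b)]))
E
```

```text
t 9.975 pos [ 0.5532 -0.0589  0.0913] q6 -0.9551096299703907 psi 0.6668750432107571 down [ 0.0042 -0.0014 -1.    ] F [ 5.2598 -2.4978  3.8165] T [-0.2763 -0.6592 -0.0377] open 0.15025119839755238
yhat in tool [-0.0006  0.7404 -0.6722] F along y -1.5898960492221974
to tgt cm [ 0.1339 -0.1025 -0.1517]
```

View pics/s3.png

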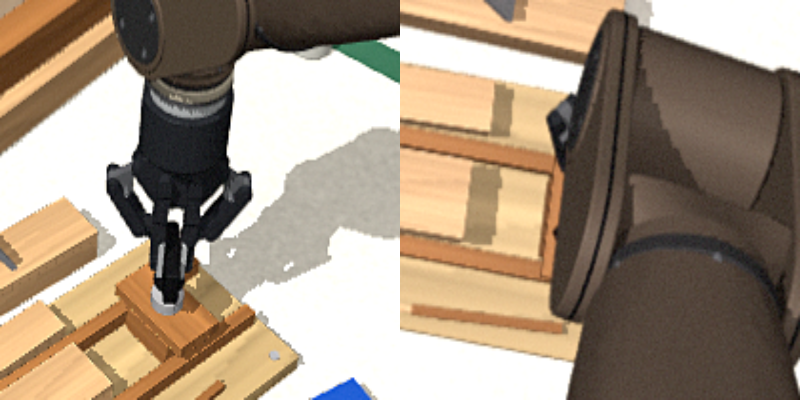

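The torque has dropped and the tool has turned 2.45 rad with the grip unchanged. Next I drag the stop along the jig's +y, first covering most of the free gap.

>>> {"fn": "arm_command", "kwargs": {
  "increments": [
    [[0,0.22,-0.2,0],[0,0.44,-0.4,0],[0,0.44,-0.4,0],[0,0.44,-0.4,0],[0,0.44,-0.4,0],[0,0.44,-0.4,0],[0,0.44,-0.4,0],[0,0.44,-0.4,0],[0,0.44,-0.4,0],[0,0.44,-0.4,0],[0,0.22,-0.2,0],[0,0,0,0]]
  ]
}}

```text
time: 11.58
eef_pos: [0.5632, 0.0002, 0.0913]
tcp_rot: [0.309, 0.634, -0.308, 0.638]
contact_force: [6.0, -1.8, 2.9]
opening: 0.149
```

```bash
cat >> h.py <<'E'
def trav():
    s=sensors.get_state();yh=np.array([np.cos(1.404),np.sin(1.404),0]);xh=np.array([yh[1],-yh[0],0])
    d=s["eef_pos"]-np.array([.5532,-.0589,.0913]);print("travel y %.1f x %.1f mm"%(d@yh*1000,d@xh*1000))
E
python3 - <<'E'
from h import *
stat();trav()
a=optics.read_camera("side")[60:300,200:490]
b=optics.read_camera("top")[140:310,225:425]
cv2.imwrite("pics/s4.png",np.hstack([cv2.resize(cv2.convertScaleAbs(i,alpha=2),(400,400)) for i in(a,b)]))
E
```

```text
t 11.575 pos [0.5632 0.0002 0.0913] q6 -0.8471602035208307 psi 0.6673033097182884 down [ 0.0049 -0.0007 -1.    ] F [ 6.025  -1.8209  2.8822] T [-0.1543 -0.7939 -0.0021] open 0.14851211192763725
yhat in tool [ 0.0001  0.7407 -0.6718] F along y -0.7953327805997701
travel y 60.0 x 0.1 mm
```

View pics/s4.png

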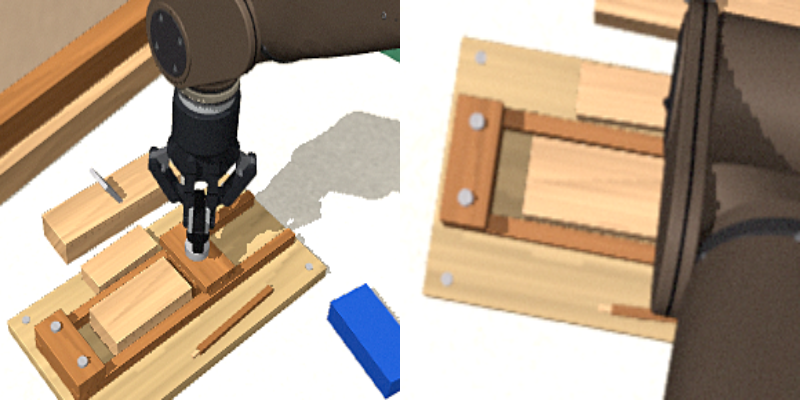

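The stop has moved 60 mm with the tool and is close to the batten. The rest goes slowly.

>>> {"fn": "arm_command", "kwargs": {
  "increments": [
    [[0,0.15,-0.134,0],[0,0.15,-0.134,0],[0,0.15,-0.134,0],[0,0.15,-0.134,0],[0,0.15,-0.134,0],[0,0.15,-0.134,0],[0,0.15,-0.134,0],[0,0.15,-0.134,0],[0,0.15,-0.134,0],[0,0.15,-0.134,0],[0,0.15,-0.134,0],[0,0.15,-0.134,0],[0,0.15,-0.134,0],[0,0.15,-0.134,0]]
  ]
}}

```text
time: 13.42
eef_pos: [0.5677, 0.0267, 0.0913]
tcp_rot: [0.308, 0.635, -0.309, 0.638]
contact_force: [4.9, -4.6, 4.3]
opening: 0.148
```

```bash
python3 - <<'E'
from h import *
stat();trav()
a=optics.read_camera("side")[60:300,200:490]
b=optics.read_camera("top")[140:310,225:425]
cv2.imwrite("pics/s5.png",np.hstack([cv2.resize(cv2.convertScaleAbs(i,alpha=2),(400,400)) for i in(a,b)]))
E
```

```text
t 13.425 pos [0.5677 0.0267 0.0913] q6 -0.7963430400868833 psi 0.6676347221378983 down [ 0.0038 -0.003  -1.    ] F [ 4.8713 -4.6486  4.2674] T [-0.6769 -0.6012 -0.0113] open 0.1484178719953762
yhat in tool [-0.0023  0.7409 -0.6716] F along y -3.775316313953217
travel y 86.9 x 0.1 mm
```

View pics/s5.png

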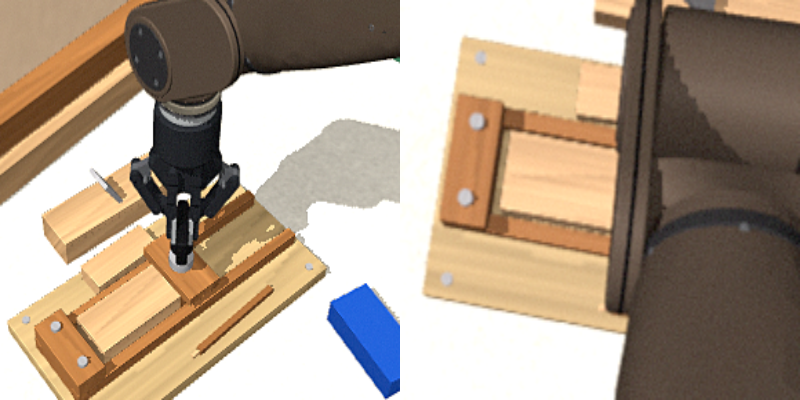

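The stop is now pushing the batten, with a gap of about 9 mm left to the block. From here the steps are 1 mm, with force checks.

>>> {"fn": "arm_command", "kwargs": {
  "increments": [
    [[0,0.074,-0.067,0],[0,0.074,-0.067,0],[0,0.074,-0.067,0],[0,0.074,-0.067,0],[0,0.074,-0.067,0]]
  ]
}}

```text
time: 14.15
eef_pos: [0.5686, 0.0316, 0.0913]
tcp_rot: [0.308, 0.635, -0.309, 0.638]
contact_force: [5.1, -5.0, 3.9]
opening: 0.151
```

```bash
python3 -c "
from h import *
stat();trav()"
```

```text
t 14.15 pos [0.5686 0.0316 0.0913] q6 -0.7874767205384345 psi 0.6675856795725482 down [ 0.0038 -0.0029 -1.    ] F [ 5.0721 -4.9524  3.8967] T [-0.6897 -0.6274  0.0004] open 0.15082470315596977
yhat in tool [-0.0022  0.7409 -0.6716] F along y -4.041619098044809
travel y 91.8 x 0.1 mm
```

>>> {"fn": "arm_command", "kwargs": {
  "increments": [
    [[0,0.052,-0.047,0],[0,0.052,-0.047,0],[0,0.052,-0.047,0],[0,0.052,-0.047,0]]
  ]
}}

```text
time: 14.65
eef_pos: [0.569, 0.0344, 0.0913]
tcp_rot: [0.308, 0.635, -0.309, 0.638]
contact_force: [4.7, -4.6, 2.9]
opening: 0.148
```

```bash
python3 -c "
from h import *
stat();trav()"
```

```text
t 14.65 pos [0.569  0.0344 0.0913] q6 -0.7825057700851845 psi 0.6676062576510673 down [ 0.0039 -0.0028 -1.    ] F [ 4.7292 -4.6028  2.8774] T [-0.6817 -0.676  -0.0488] open 0.14823820078888586
yhat in tool [-0.0021  0.7409 -0.6716] F along y -3.7538007874590127
travel y 94.7 x 0.1 mm
```

>>> {"fn": "arm_command", "kwargs": {
  "increments": [
    [[0,0.052,-0.047,0],[0,0.052,-0.047,0],[0,0.052,-0.047,0]]
  ]
}}

```text
time: 15.02
eef_pos: [0.5693, 0.0359, 0.0914]
tcp_rot: [0.308, 0.635, -0.309, 0.638]
contact_force: [4.3, -7.9, 4.1]
opening: 0.147
```

```bash
python3 -c "
from h import *
stat();trav()"
```

```text
t 15.025 pos [0.5693 0.0359 0.0914] q6 -0.7786535122998304 psi 0.6680938374968228 down [ 0.0035 -0.0042 -1.    ] F [ 4.338  -7.9189  4.0535] T [-1.1396 -0.5112 -0.0137] open 0.14742244956323983
yhat in tool [-0.0036  0.7412 -0.6712] F along y -7.088756707933934
travel y 96.2 x 0.1 mm
```

The force is rising, so the batten is reaching the end block. A small further advance, checking each time.

>>> {"fn": "arm_command", "kwargs": {
  "increments": [
    [[0,0.052,-0.047,0],[0,0.052,-0.047,0],[0,0,0,0]]
  ]
}}

```text
time: 15.4
eef_pos: [0.5693, 0.036, 0.0913]
tcp_rot: [0.307, 0.635, -0.31, 0.638]
contact_force: [3.0, -11.4, 4.4]
opening: 0.146
```

```bash
python3 -c "
from h import *
stat();trav()"
```

```text
t 15.4 pos [0.5693 0.036  0.0913] q6 -0.776287024987388 psi 0.6685863507883274 down [ 0.0026 -0.0067 -1.    ] F [  3.0042 -11.4061   4.387 ] T [-1.5847 -0.4507 -0.0167] open 0.14647109034748904
yhat in tool [-0.0061  0.7416 -0.6709] F along y -10.74898381849975
travel y 96.2 x 0.1 mm
```

>>> {"fn": "arm_command", "kwargs": {
  "increments": [
    [[0,0.052,-0.047,0],[0,0.052,-0.047,0],[0,0,0,0],[0,0,0,0],[0,0,0,0],[0,0,0,0],[0,0,0,0]]
  ]
}}

```text
time: 16.27
eef_pos: [0.5693, 0.0361, 0.0913]
tcp_rot: [0.305, 0.634, -0.311, 0.638]
contact_force: [2.1, -14.5, 4.5]
opening: 0.149
```

```bash
python3 -c "
from h import *
stat();trav()"
```

```text
t 16.275 pos [0.5693 0.0361 0.0913] q6 -0.7738757063418338 psi 0.6691454612638414 down [ 0.0018 -0.0091 -1.    ] F [  2.0726 -14.5319   4.4516] T [-2.1542 -0.2825 -0.0274] open 0.14894426458184848
yhat in tool [-0.0087  0.7419 -0.6704] F along y -13.986086086094609
travel y 96.3 x 0.1 mm
```

It held at about 14 N with no further motion, so the batten has bottomed out. I relax most of the push, without pulling the stop back, and then open.

>>> {"fn": "arm_command", "kwargs": {
  "increments": [
    [[0,-0.074,0.067,0],[0,-0.074,0.067,0],[0,-0.074,0.067,0],[0,0,0,0]]
  ]
}}

```text
time: 16.77
eef_pos: [0.5693, 0.0359, 0.0914]
tcp_rot: [0.308, 0.635, -0.309, 0.638]
contact_force: [4.6, -6.0, 3.8]
opening: 0.147
```

```bash
python3 -c "
from h import *
stat();trav()"
```

```text
t 16.775 pos [0.5693 0.0359 0.0914] q6 -0.7792826308900853 psi 0.6678366945120122 down [ 0.0036 -0.0035 -1.    ] F [ 4.6058 -5.9925  3.7818] T [-0.8066 -0.568  -0.0165] open 0.14674138684704893
yhat in tool [-0.0029  0.741  -0.6714] F along y -5.144687717337297
travel y 96.1 x 0.1 mm
```

>>> {"fn": "arm_command", "kwargs": {
  "increments": [
    [[0,-0.06,0.054,0],[0,0,0,0],[0,0,0,0],[0,0,0,0],[0,0,0,0],[0,0,0,0]]
  ],
  "grip": 5
}}

```text
time: 17.52
eef_pos: [0.5677, 0.0371, 0.0903]
tcp_rot: [0.308, 0.636, -0.308, 0.636]
contact_force: [0.7, -0.1, -0.8]
opening: 0.582
```

```bash
python3 -c "
from h import *
stat();trav()"
```

```text
t 17.525 pos [0.5677 0.0371 0.0903] q6 -0.7821542980669531 psi 0.6690342559912019 down [-0.0001  0.     -1.    ] F [ 0.6974 -0.0939 -0.7904] T [-0.0407 -0.0049 -0.0256] open 0.581608498189891
yhat in tool [ 0.      0.7419 -0.6706] F along y 0.023178927930749077
travel y 97.0 x -1.7 mm
```

Released with no contact force left. Now straight up, then clear of the view.

>>> {"fn": "arm_command", "kwargs": {
  "increments": [
    [[-1,0,0,0],[-2,0,0,0],[-4,0,0,0],[-4,0,0,0],[-4,0,0,0],[0,-3,3,0],[0,-4,4,0],[0,-4,4,0],[0,-4,4,0],[0,-4,4,0],[0,0,0,0]]
  ]
}}

```text
time: 18.9
eef_pos: [0.5361, -0.2336, 0.2423]
tcp_rot: [0.31, 0.635, -0.31, 0.637]
contact_force: [-0.6, 0.6, -0.6]
opening: 0.589
```

```bash
python3 - <<'E'
from h import *
stat()
im={c:optics.read_camera(c) for c in("side","top")}
x,y=.5677,.0371
for s in (im,{"side":im["side"]},{"top":im["top"]}):
    try: print(fit_knob(s,x,y,[1.8,2.2,2.6]))
    except Exception as e: print(e)
cv2.imwrite("pics/s6.png",np.hstack([cv2.resize(cv2.convertScaleAbs(i,alpha=2),(400,400),interpolation=cv2.INTER_CUBIC) for i in(im["side"][140:330,200:440],im["top"][140:310,225:425])]))
cv2.imwrite("pics/t6.png",cv2.resize(cv2.convertScaleAbs(im["top"][140:310,225:480],alpha=1.8),(765,510),interpolation=cv2.INTER_CUBIC))
E
```

```text
t 18.9 pos [ 0.5361 -0.2336  0.2423] q6 -1.247674012982347 psi 0.6636562938675273 down [ 0.0019 -0.002  -1.    ] F [-0.6204  0.5979 -0.5865] T [ 0.0222 -0.0095 -0.0424] open 0.589396175534046
yhat in tool [-0.0016  0.7382 -0.6745] F along y 0.48660620815875355
(array([0.5676, 0.0362, 2.2435]), np.float64(143.90625), {'side': 380, 'top': 483})
(array([0.5679, 0.0354, 2.2429]), np.float64(56.6875), {'side': 380})
(array([0.5679, 0.0359, 2.2411]), np.float64(82.90625), {'top': 483})
```

View pics/s6.png

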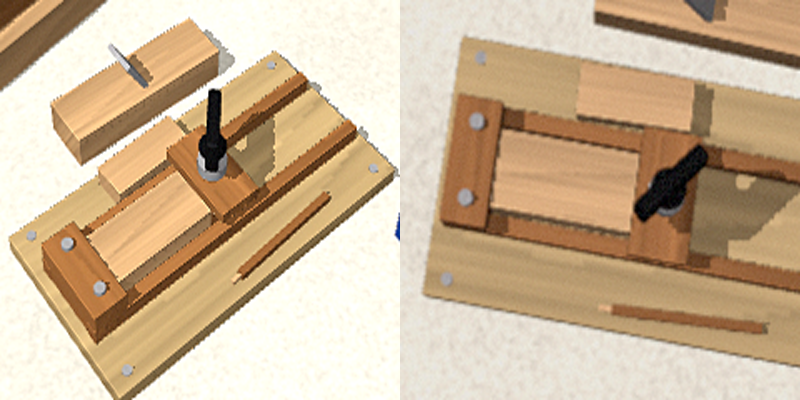

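View pics/t6.png

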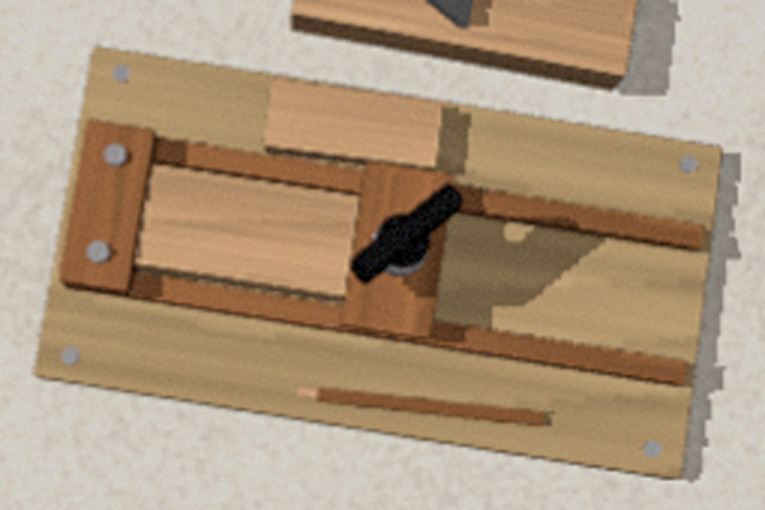

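```bash
python3 - <<'E'
from h import *
i=optics.read_camera("side")[195:305,220:360]
cv2.imwrite("pics/s7.png",cv2.resize(cv2.convertScaleAbs(i,alpha=2),(763,600),interpolation=cv2.INTER_CUBIC))
E
```

```text
(no output)
```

View pics/s7.png

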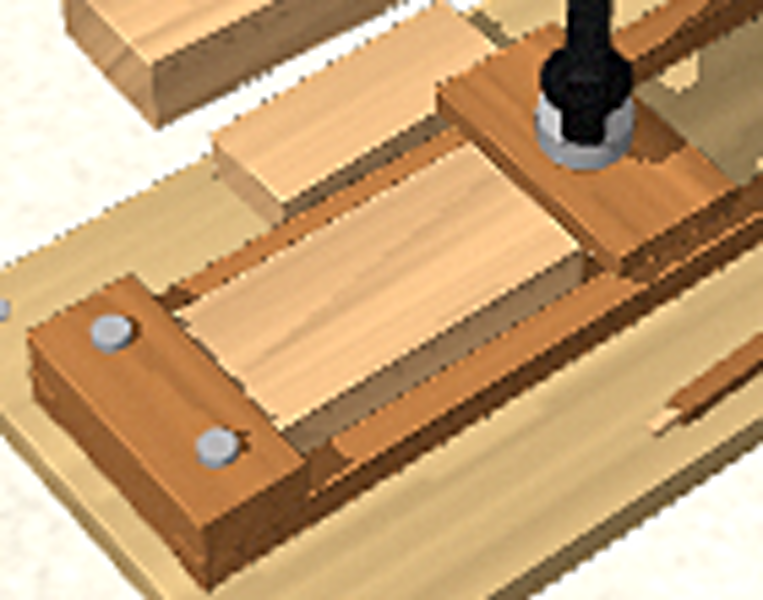

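The batten sits flush between the end block, at about (270,400), and the stop face, at about (540,190), with no visible gap. I'm handing in.

```bash
python3 -c "
from h import *
print(ctrl.sign_off())"
```

```text
the job is handed in; nothing more can be done
None
```

The knob is broken loose and backed off, the batten sits snug between the stop and the end block, and the job is handed in at about 19 s.

- **Knob:** I gripped it with 80 N and turned it 2.45 rad anticlockwise. The resisting torque dropped away after the first half radian. Fitting the bar in both camera views afterwards also gave about 2.45 rad.
- **Stop and batten:** I dragged the stop 96 mm along the jig, slowing down before it met the batten. It stopped moving at that point, close to the roughly 97 mm I had measured beforehand. I held about 14 N at the wrist (about 12 N estimated on the batten) for most of a second, then eased off, opened the gripper and lifted clear.
- **Last checks:** The final pictures show the batten straight, with no visible gap at the block or the stop, and the offcut, pencil and plane where they were. The picture fit put the stop's travel at 95.4 mm against 96.1 mm from the arm, which is within calibration accuracy. No check failed.

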